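# Slide the standing bottle home into the rack

### The arm

A 7-joint arm with a two-finger parallel gripper is mounted at the origin on a cart in front of the work surface, level with it; the furniture and walls round the work are solid. World frame = base frame: x ahead of the robot, y to its left, z up, the work surface at z = 0. Lengths are in m, angles in rad, forces in N, time in s.
With the tool pointing down it reaches from about 0.425 to 0.925 m from the base axis. Payload 6.8 kg.
Tool frame: the origin (TCP) lies midway between the tips of the shut fingers; the grasp point (between the pads) lies pinch_z behind it (pinch_z is the distance from the TCP to the grasp point, in m); z points along the fingers, y is the line along which they close (so a half turn about z gives the same grasp; the last joint's range is limited). The gripper opens to 85 mm and grips with 20 to 120 N. Pads are 22 mm wide; open, the fingers measure 114 mm over their backs; the gripper's body (76 mm by 85 mm) begins 54 mm behind the grasp point. The pads swing forward as they close: fully open they stand 13 mm farther back than shut.
Start: joints at [0.996, 0.477, 0.022, 1.555, -0.011, 1.109, -0.083], TCP at [0.304, -0.603, 0.231] pointing down, gripper open.
Joint ranges: [-2.96, 2.96], [-0.34, 2.1], [-1.41, 1.46], [0.24, 2.44], [-1.37, 4.51], [0.17, 1.92], [-2.96, 2.96]. Speed limits (rad/s): [2.39, 2.39, 3.14, 3.14, 3.14, 3.14, 3.14].

### API

Orientations are given as [roll, pitch, yaw] about the fixed x, y, z axes, in that order (R = Rz(yaw) Ry(pitch) Rx(roll)).
In Python, from workcell import get_obs, camera, camera_info, sign_off, pinch_z gives the robot as it stands. The module is installed in compiled form; this text tells all that it offers.
- The arm moves only by the shell command python3 -m crank 'ROWS'. ROWS is JSON, one flat list of numbers, 5 for each row, row after row: the shift along the tool's x, y, z in cm, then the turn about the tool's z in degrees, then the finger opening in cm, from 0 to 8.54. A call has exactly 10 rows; each row shifts and turns the commanded pose from where the row before left it, along the tool's axes as they then stand; what a row does not reach is not made up. A row lasts 1/12 s, in which the tool goes at most 41.7 mm and 7.16 degrees, less where a joint would pass 70% of its speed; a pose out of reach is approached as far as the arm can. A call with a gripper value outside its range is refused whole. The fingers move at their own pace and stop on an object; the grip force is fixed at half the most. Time passes only in rows, so rows that do not move let the fingers close, or fill a call up. It gives the time, the measured TCP pose, the force and the opening at its end, in the units of the state.
- get_obs(): the state, without advancing time (a new reading comes with each control period).
- camera(name): name is "scene" or "top" or "wrist"; returns the picture (384x512x3 uint8, blue, green, red); there is no depth.
- camera_info(name): a dict with "mtx" (3x3 intrinsics, pixels), "R" (3x3) and "t" (3): a world point X has camera coordinates R X + t. Camera axes: x right, y down, z forward; pixel columns grow to the right and rows downward; lengths in m; the calibration is good to about 2 mm. A picture is of the moment at which its call begins: read the wrist's pose just before it. camera_info takes no time and is no camera call; for the wrist camera it gives the pose at the moment of the call.
- sign_off(): hands the job in, once; it reports no verdict.
The state is a dict: "time": time; "qpos": joint angles; "joint_velocities": joint speeds; "joint_efforts": joint torques, N m; "tcp_pos": TCP position; "orientation": TCP orientation; "ft_force": force on the tool from outside, world axes, zero at the start; "wrist_torque": the same for the moment, N m; "width": finger opening in m.
Only numpy, scipy, OpenCV 4.12 (cv2) and the standard library are available. Lean on these libraries where they do the work, as an engineer would, in place of code of your own. Each camera call takes 0.05 s, during which the arm holds its last target. There are 200 camera calls.

### The job

Push the white squeeze bottle that stands alone in front of the low plywood rack into the rack's one empty bay, all the way in to the back rail. Push it gently, low on its body, so that it slides upright over the table; never grasp, lift or tip it. Leave the two parked bottles and everything else where they stand.

Things in the scene. Friction and masses are not known exactly. Their poses are not given: they have to be found in the camera images.
- white_bottle: white squeeze bottle to push, alone in front of the rack, 0.2 to 0.4 kg. Straight round body 64 mm in diameter to 160 mm height, narrower cap to 185 mm, thin nozzle to 243 mm. Origin: centre of its underside; z up its axis. Touched below about 35 mm it slides; pushed much higher it tips. A hand pointing straight down meets it above the fingertips: lean the hand back 30 to 45 degrees
- bottle_rack: fixed plywood rack, 290 mm wide, three bays, no floor. Origin: on the table, centre of middle bay; +x to the back rail (push-in direction), y along the rack. Bay centres at y = -94, 0, +94 mm; bays 86 mm wide between 8 mm dividers, 45 mm high, reaching forward to x = -36 mm. Back rail's front face at x = +36 mm, 55 mm high; the white bottle touches it with its centre at x = +4 mm
- empty_bay: the empty bay, a place and no object: origin on the table at the bay's centre, axes as the rack's. Which of the three bays is empty varies
- amber_bottle: squeeze bottle parked in one of the other bays, 60 mm in diameter, 223 mm tall; leave it. Origin: centre of its underside
- purple_bottle: squeeze bottle parked in one of the other bays, 70 mm in diameter, 236 mm tall; leave it. Origin: centre of its underside
- pot_a: bystander: squat screw pot, 60 mm across, 52 tall, right front of the table; origin at the centre of its underside
- pot_b: bystander: squat screw pot, 54 mm across, 44 tall, left of the rack; origin at the centre of its underside
- cup_a: bystander: clear plastic cup, 70 mm across, 81 tall, behind the rack's left end; origin at the centre of its underside
- tape_a: bystander: roll of tape lying flat, 100 mm across, 25 tall, behind the band organizer at the right; origin at the centre of its underside
- cone_a: bystander: cone of thread, 60 mm across, 82 tall, behind the rack; origin at the centre of its underside

How it is judged:
At the end, for the whole second after the job is handed in: The white bottle stands upright (within 3 degrees) and at rest on the table inside the empty bay, its centre within 25 mm of the bay's centre and its side within about 14 mm of the back rail; the parked bottles and bystanders are within 15 mm of where they started (x of white_bottle in the frame of bottle_rack above -0.01 m and horizontal distance between white_bottle and empty_bay below 0.025 m and angle between white_bottle's own z axis and vertical below 0.05 rad and height (world z) of white_bottle below 0.004 m and linear speed of white_bottle below 0.01 m/s and angular speed of white_bottle below 0.1 rad/s and distance of each of amber_bottle, purple_bottle, pot_a, pot_b, cup_a, tape_a, cone_a from where it was at the start of the episode below 0.015 m); the robot touches nothing.
It fails at once if the white bottle is tipped by more than about 11 degrees (angle between white_bottle's own z axis and vertical above 0.2 rad).
It fails at once if the white bottle is lifted off the table (height (world z) of white_bottle above 0.01 m).
It fails at once if the white bottle is squeezed or shoved hard (over 15 N from the fingers) (contact force between the fingers and white_bottle above 15 N).
It fails at once if a parked bottle is tipped (angle between any of amber_bottle, purple_bottle's own z axis and vertical above 0.2 rad).
It fails at once if a parked bottle or bystander is pushed away from its place (15 mm) (distance of any of amber_bottle, purple_bottle, pot_a, pot_b, cup_a, tape_a, cone_a from where it was at the start of the episode above 0.015 m).
It also fails if it takes over 72 s, if anything falls off the work surface, if the arm or the gripper's body presses on something with over 40 N, if the wrist force passes 120 N, or if a joint passes its speed limit or range.

## Working session

There is one attempt and no reset: what is moved stays moved. The work goes in short steps, Python scripts to look and compute and a shell command to move; the robot and the scene stay as the last step left them, time stands still between calls to the robot, and variables do not carry over. Pictures are saved under pics/ and viewed, on a budget of 10 in all, crops included, one or two more only if the job needs it, and the job is handed in when it is done.

```bash
mkdir -p pics
python3 - <<'E'
from workcell import *
import cv2,numpy as np
o=get_obs();print(o,pinch_z if not callable(pinch_z) else pinch_z())
for n in("scene","top"):
    i=camera_info(n);print(n,i);cv2.imwrite(f"pics/{n}0.png",camera(n))
E
```

```text
{'time': 0.0, 'qpos': array([ 0.99590017,  0.47780016,  0.0223688 ,  1.55649075, -0.01152408,
        1.10928916, -0.08308949]), 'joint_velocities': array([ 0.00072315, -0.00182404,  0.00094298,  0.00109738, -0.00080489,
       -0.00103114,  0.00049253]), 'joint_efforts': array([ 5.93978548e-04, -5.96446717e+01,  1.60772625e+00, -2.81191832e+01,
        1.23289702e-02,  9.34902637e-03, -1.22522715e-04]), 'tcp_pos': array([ 0.30346914, -0.60225252,  0.23030964]), 'orientation': array([-3.13973826e+00,  1.30593644e-04,  4.66791413e-01]), 'ft_force': array([-0.55682693,  0.29739777, -0.65351953]), 'wrist_torque': array([ 0.00477348, -0.03471808,  0.03817673]), 'width': 0.08556037671256335} 0.0187
scene {'mtx': array([[365.24592818,   0.        , 254.08647223],
       [  0.        , 365.24592818, 189.54632677],
       [  0.        ,   0.        ,   1.        ]]), 'R': array([[-0.44375854, -0.89607596,  0.01123554],
       [-0.67687942,  0.32693783, -0.65950429],
       [ 0.58729261, -0.30026577, -0.75161683]]), 't': array([0.35799243, 0.40045058, 0.79009301])}
top {'mtx': array([[374.89183297,   0.        , 248.78115714],
       [  0.        , 374.89183297, 187.38490403],
       [  0.        ,   0.        ,   1.        ]]), 'R': array([[-0.13374383, -0.9910047 ,  0.00471897],
       [-0.96407733,  0.12900412, -0.23219139],
       [ 0.229494  , -0.03560361, -0.97265867]]), 't': array([0.18937832, 0.54867176, 0.99266619])}
```

View pics/scene0.png

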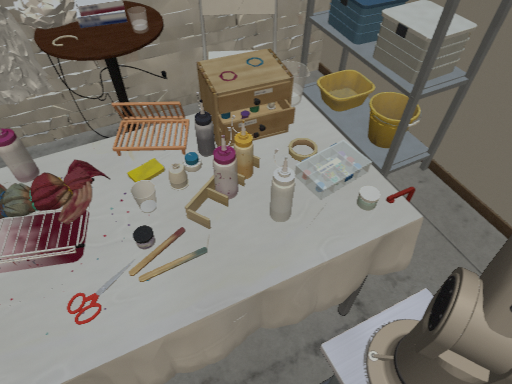

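View pics/top0.png

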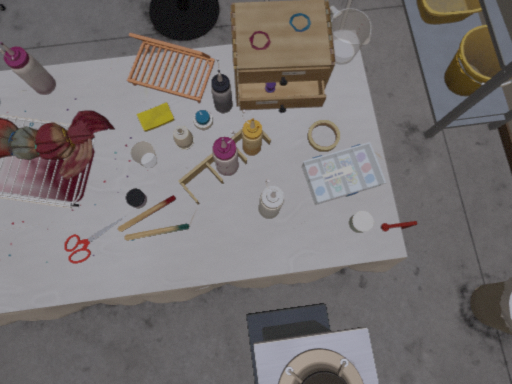

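The white bottle stands at about (282,195) in the scene view and (271,205) in the top view. The empty bay is the rack's left end, near top (200,180). I'll zoom in on both.

Run:
```python
import cv2,numpy as np
a=cv2.imread("pics/top0.png")[115:225,165:300];b=cv2.imread("pics/scene0.png")[125:235,175:310]
f=lambda c:cv2.resize(c,None,fx=5.4,fy=5.4,interpolation=cv2.INTER_CUBIC)
def grid(c,x0,y0,s=5.4):
    c=f(c)
    for v in range(0,135,10): cv2.putText(c,str(x0+v),(int(v*s),10),0,.35,(0,0,255),1);cv2.line(c,(int(v*s),12),(int(v*s),18),(0,0,255),1)
    for v in range(0,110,10): cv2.putText(c,str(y0+v),(0,int(v*s)+4),0,.35,(0,0,255),1);cv2.line(c,(25,int(v*s)),(30,int(v*s)),(0,0,255),1)
    return c
cv2.imwrite("pics/topz.png",grid(a,165,115));cv2.imwrite("pics/scz.png",grid(b,175,125))
```

```text
(no output)
```

View pics/topz.png

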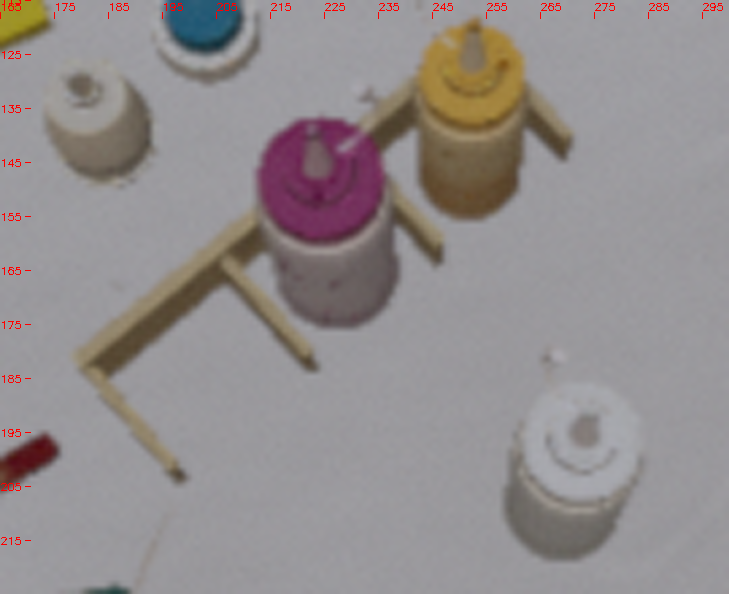

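View pics/scz.png

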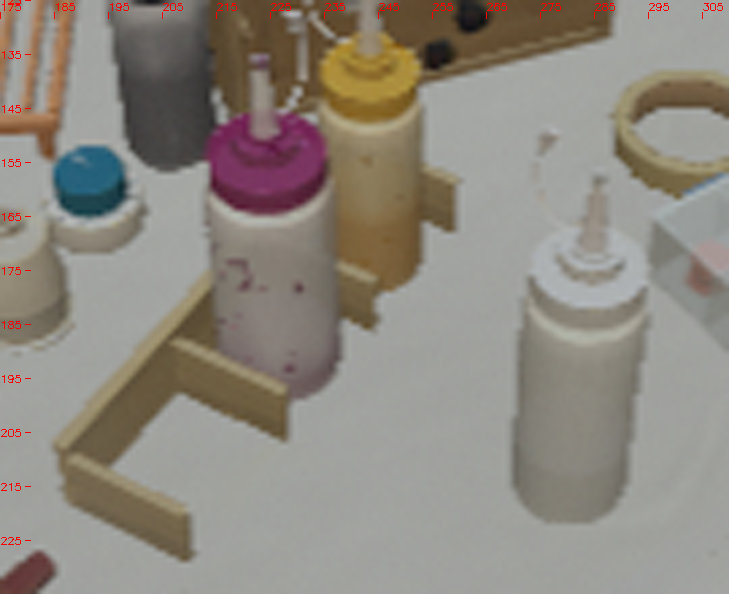

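```bash
cat > h.py <<'E'
import numpy as np,cv2
from workcell import *
I={n:camera_info(n) for n in("top","scene")}
def ray(n,p,I=I):
    i=I[n];c=-i["R"].T@i["t"];d=i["R"].T@np.linalg.solve(i["mtx"],[p[0],p[1],1]);return c,d/np.linalg.norm(d)
def onz(n,p,z,I=I):
    c,d=ray(n,p,I);return c+d*(z-c[2])/d[2]
def tri(p,q):
    P=[I[n]["mtx"]@np.c_[I[n]["R"],I[n]["t"]] for n in("top","scene")]
    X=cv2.triangulatePoints(P[0],P[1],np.float64(p),np.float64(q)).ravel();return X[:3]/X[3]
E
python3 - <<'E'
from h import *
np.set_printoptions(precision=4,suppress=True)
T=lambda x,y:(165+x/5.4-.4,115+y/5.4-.4)
S=lambda x,y:(175+x/5.4-.4,125+y/5.4-.4)
t=[T(178,472),T(312,360),T(438,247),T(569,142)];s=[S(189,515),S(287,395),S(377,278),S(457,178)]
for a,b in zip(t,s): print("tip",tri(a,b),onz("top",a,.045),onz("scene",b,.045))
print("railL",tri(T(80,355),S(60,447)),onz("top",T(80,355),.055),onz("scene",S(60,447),.055))
# world tips: mean
P=np.array([(onz("top",a,.045)+onz("scene",b,.045))[:2]/2 for a,b in zip(t,s)])
d=np.polyfit(range(4),P,1)[0];L=np.linalg.norm(d);print("pitch",L)
u=d/L  # along -y_rack (left tip has ... )
x=np.array([-u[1],u[0]]); x*=np.sign(x@[1,0]) ; y=np.array([-x[1],x[0]])
print("x axis",x,"yaw",np.arctan2(x[1],x[0]),"y",y)
m=P.mean(0)+x*.036;print("rack origin",m)
bay=m+y*.094*np.sign(y@(P[0]-P[3]));print("bay",bay)
for n,p,f in(("top",T(560,560),0),("scene",S(572,522),0)):
    c,_=ray(n,p);q=onz(n,p,0);v=(q-c)[:2];print(n,"bottle",q[:2]+.032*v/np.linalg.norm(v))
print("cap rim top", onz("top",T(582,440),.185),onz("scene",S(590,262),.185),"nozzle tip",tri(T(586,428),S(600,178)))
E
```

```text
tip [0.5499 0.2636 0.0475] [0.5505 0.264  0.045 ] [0.5516 0.263  0.045 ]
tip [0.6011 0.1869 0.0471] [0.6016 0.1869 0.045 ] [0.6028 0.1864 0.045 ]
tip [0.6512 0.1114 0.0558] [0.6552 0.1119 0.045 ] [0.6596 0.1063 0.045 ]
tip [0.7013 0.0345 0.057 ] [0.7054 0.0328 0.045 ] [0.7126 0.0289 0.045 ]
railL [0.6194 0.3082 0.0487] [0.6179 0.3078 0.055 ] [0.6138 0.3086 0.055 ]
pitch 0.09387454970511007
x axis [0.826  0.5636] yaw 0.5987350479438698 y [-0.5636  0.826 ]
rack origin [0.6596 0.1678]
bay [0.6067 0.2455]
top bottle [0.5122 0.0528]
scene bottle [0.5169 0.0533]
cap rim top [0.5108 0.0641 0.185 ] [0.5054 0.0671 0.185 ] nozzle tip [0.5046 0.067  0.2401]
```

```bash
cat > d.py <<'E'
import sys,numpy as np
from scipy.spatial.transform import Rotation as Ro
from workcell import get_obs
np.set_printoptions(precision=4,suppress=True)
o=get_obs();R=Ro.from_euler("xyz",o["orientation"]).as_matrix()
print("t",round(o["time"],2),"tcp",o["tcp_pos"],"q",o["qpos"],"F",o["ft_force"],"w",round(o["width"],4))
print("x",R[:,0],"y",R[:,1],"z",R[:,2])
a=[float(v) for v in sys.argv[1:]]
if len(a)==3: print("tool cm to go",100*R.T@(np.array(a)-o["tcp_pos"]))
E
python3 -m crank '[3.0,-2.0,-1.5,0,8.5, 3.0,-2.0,-1.5,0,8.5, 3.0,-2.0,-1.5,0,8.5, 3.0,-2.0,-1.5,0,8.5, 3.0,-2.0,-1.5,0,8.5, 3.0,-2.0,-1.5,0,8.5, 3.0,-2.0,-1.5,0,8.5, 3.0,-2.0,-1.5,0,8.5, 3.0,-2.0,-1.5,0,8.5, 3.0,-2.0,-1.5,0,8.5]'; python3 d.py .5 .2 .45
```

```text
time: 0.93
tcp_pos: [0.4819, -0.2874, 0.3818]
orientation: [-3.141, 0.0, 0.467]
ft_force: [0.6, -0.5, 0.1]
width: 0.0851
t 0.93 tcp [ 0.4819 -0.2874  0.3818] q [ 0.545   0.1895 -0.1405  1.6172  0.0272  1.3374 -0.7034] F [ 0.6026 -0.5396  0.1372] w 0.0851
x [ 0.893   0.45   -0.0004] y [ 0.45   -0.893  -0.0003] z [-0.0005  0.0001 -1.    ]
tool cm to go [ 23.5399 -42.7156  -6.816 ]
```

```bash
python3 -m crank '[1.6,-3.7,-0.8,0,8.5, 1.6,-3.7,-0.8,0,8.5, 1.6,-3.7,-0.8,0,8.5, 1.6,-3.7,-0.8,0,8.5, 1.6,-3.7,-0.8,0,8.5, 1.6,-3.7,-0.8,0,8.5, 1.6,-3.7,-0.8,0,8.5, 1.6,-3.7,-0.8,0,8.5, 1.6,-3.7,-0.8,0,8.5, 1.6,-3.7,-0.8,0,8.5]'; python3 d.py .5 .2 .8
python3 -m crank '[0,-2,-3.5,-1,8.5, 0,-2,-3.5,-1,8.5, 0,-2,-3.5,-1,8.5, 0,-2,-3.5,-1,8.5, 0,-2,-3.5,-1,8.5, 0,0,-4.1,-1,8.5, 0,0,-4.1,-1,8.5, 0,0,-4.1,0,8.5, 0,0,-4.1,0,8.5, 0,0,-4.1,0,8.5]';python3 d.py
```

```text
time: 1.77
tcp_pos: [0.4572, 0.115, 0.4616]
orientation: [3.141, 0.0, 0.467]
ft_force: [0.7, -0.3, -0.1]
width: 0.085
t 1.77 tcp [0.4572 0.115  0.4616] q [ 0.1214  0.0231 -0.5045  1.6348  0.0116  1.4867 -1.4883] F [ 0.7003 -0.2902 -0.0888] w 0.085
x [ 0.8931  0.4498 -0.0001] y [ 0.4498 -0.8931  0.0004] z [ 0.0001 -0.0004 -1.    ]
tool cm to go [  7.6408  -5.6543 -33.8425]
time: 2.6
tcp_pos: [0.4082, 0.2034, 0.7007]
orientation: [3.141, -0.087, 0.575]
ft_force: [-1.4, 0.5, -0.5]
width: 0.0848
t 2.6 tcp [0.4082 0.2034 0.7007] q [-0.4972 -0.0051 -0.1028  1.1445  0.0026  1.9152 -1.5953] F [-1.4337  0.4935 -0.4999] w 0.0848
x [0.8362 0.5414 0.087 ] y [ 0.5434 -0.8394  0.0007] z [ 0.0734  0.0467 -0.9962]
```

The wrist limit makes the hand lean as it rises. I'll go on rising and see whether the lean stays.

```bash
python3 -m crank '[0,0,-4,0,8.5, 0,0,-4,0,8.5, 0,0,-4,0,8.5, 0,0,-4,0,8.5, 0,0,-4,0,8.5, 0,0,-4,0,8.5, 0,0,-4,0,8.5, 0,0,-4,0,8.5, 0,0,-4,0,8.5, 0,0,-4,0,8.5]'; python3 d.py 
python3 -m crank '[0,0,2,0,8.5, 0,0,2,0,8.5, 0,0,2,0,8.5, 0,0,2,0,8.5, 0,0,0,0,8.5, 0,0,0,0,8.5, 0,0,0,0,8.5, 0,0,0,0,8.5, 0,0,0,0,8.5, 0,0,0,0,8.5]';python3 d.py
```

```text
time: 3.43
tcp_pos: [0.3615, 0.1692, 0.8248]
orientation: [3.131, -0.357, 0.565]
ft_force: [0.4, 1.5, -0.1]
width: 0.0851
t 3.43 tcp [0.3615 0.1692 0.8248] q [ 0.1448 -0.1283 -0.552   0.9776 -0.1149  1.9152 -1.4821] F [ 0.3862  1.4713 -0.0861] w 0.0851
x [0.7916 0.5013 0.3493] y [ 0.5317 -0.8468  0.0103] z [ 0.301   0.1776 -0.9369]
time: 4.27
tcp_pos: [0.3854, 0.1848, 0.7502]
orientation: [3.13, -0.357, 0.568]
ft_force: [0.4, -0.0, -0.7]
width: 0.0852
t 4.27 tcp [0.3854 0.1848 0.7502] q [ 0.1525 -0.1754 -0.539   1.2033 -0.1402  1.7314 -1.4484] F [ 0.3632 -0.009  -0.7093] w 0.0852
x [0.79   0.5038 0.3495] y [ 0.5343 -0.8452  0.0106] z [ 0.3007  0.1784 -0.9369]
```

```bash
python3 d.py .15 .42 .76 | tail -1
python3 -m crank '[-0.8,-3.2,0,0,8.5, -0.8,-3.2,0,0,8.5, -0.8,-3.2,0,0,8.5, -0.8,-3.2,0,0,8.5, -0.8,-3.2,0,0,8.5, -0.8,-3.2,0,0,8.5, -0.8,-3.2,0,0,8.5, -0.8,-3.2,0,0,8.5, -0.8,-3.2,0,0,8.5, -0.8,-3.2,0,0,8.5]'; python3 d.py .15 .42 .9
```

```text
tool cm to go [ -6.4064 -32.4492  -3.8042]
time: 5.1
tcp_pos: [0.1494, 0.4161, 0.7184]
orientation: [3.131, -0.357, 0.568]
ft_force: [0.0, 0.6, 0.1]
width: 0.0851
t 5.1 tcp [0.1494 0.4161 0.7184] q [ 0.1465 -0.2877 -1.1546  1.2117 -0.0963  1.7277 -2.0695] F [0.0093 0.586  0.1435] w 0.0851
x [0.7898 0.5044 0.3491] y [ 0.535  -0.8448  0.0102] z [ 0.3     0.1787 -0.937 ]
tool cm to go [  6.5867  -0.1122 -16.9276]
```

```bash
python3 -m crank '[1,0,-2.8,0,8.5, 1,0,-2.8,0,8.5, 1,0,-2.8,0,8.5, 1,0,-2.8,0,8.5, 1,0,-2.8,0,8.5, 1,0,-2.8,0,8.5, 1,0,-2.8,0,8.5, 1,0,-2.8,0,8.5, 0,0,0,0,8.5, 0,0,0,0,8.5]'; python3 d.py
```

```text
time: 5.93
tcp_pos: [0.1601, 0.4073, 0.8601]
orientation: [-3.097, -0.464, 0.566]
ft_force: [-0.1, 0.4, 0.1]
width: 0.0846
t 5.93 tcp [0.1601 0.4073 0.8601] q [ 0.4642 -0.2167 -1.4088  0.8124 -0.0752  1.9152 -2.0248] F [-0.1421  0.39    0.0873] w 0.0846
x [0.7546 0.4799 0.4475] y [ 0.5531 -0.8321 -0.0403] z [ 0.353   0.2779 -0.8934]
```

```bash
python3 -m crank '[0,-2,-3,0,8.5, 0,-2,-3,0,8.5, 0,-2,-3,0,8.5, 0,-2,-3,0,8.5, 0,-2,-3,0,8.5, 0,-2,-3,0,8.5, 0,0,0,0,8.5, 0,0,0,0,8.5, 0,0,0,0,8.5, 0,0,0,0,8.5]'; python3 d.py
```

```text
time: 6.77
tcp_pos: [0.0516, 0.4438, 0.9093]
orientation: [-3.013, -0.594, 0.55]
ft_force: [-0.3, -0.1, -0.0]
width: 0.0851
t 6.77 tcp [0.0516 0.4438 0.9093] q [ 0.3923 -0.3023 -1.4086  0.6821 -0.1245  1.9152 -2.1581] F [-0.255  -0.1392 -0.0241] w 0.0851
x [0.7065 0.4335 0.5594] y [ 0.5799 -0.8077 -0.1063] z [ 0.4058  0.3995 -0.822 ]
```

```bash
python3 -m crank '[0,-2.5,-2,0,8.5, 0,-2.5,-2,0,8.5, 0,-2.5,-2,0,8.5, 0,-2.5,-2,0,8.5, 0,-2.5,-2,0,8.5, 0,-2.5,-2,0,8.5, 0,0,0,0,8.5, 0,0,0,0,8.5, 0,0,0,0,8.5, 0,0,0,0,8.5]'; python3 d.py
```

```text
time: 7.6
tcp_pos: [-0.0436, 0.4451, 0.9386]
orientation: [-2.908, -0.661, 0.535]
ft_force: [0.1, 0.5, -0.4]
width: 0.0851
t 7.6 tcp [-0.0436  0.4451  0.9386] q [ 0.2421 -0.3354 -1.4086  0.6078 -0.1044  1.9151 -2.2972] F [ 0.12    0.5339 -0.3542] w 0.0851
x [0.6788 0.4025 0.6142] y [ 0.6185 -0.7643 -0.1827] z [ 0.3959  0.5038 -0.7678]
```

```bash
python3 d.py .30 .15 .6 | tail -1
python3 -m crank '[1.2,3.6,1.2,0,3, 1.2,3.6,1.2,0,3, 1.2,3.6,1.2,0,3, 1.2,3.6,1.2,0,3, 1.2,3.6,1.2,0,3, 1.2,3.6,1.2,0,3, 1.2,3.6,1.2,0,3, 1.2,3.6,1.2,0,3, 1.2,3.6,1.2,0,3, 1.2,3.6,1.2,0,3]'; python3 d.py .44 -.06 .35
```

```text
tool cm to go [-9.3464 49.9902 24.7265]
time: 8.43
tcp_pos: [0.2835, 0.288, 0.8612]
orientation: [-2.906, -0.664, 0.534]
ft_force: [0.4, 0.4, 0.8]
width: 0.0299
t 8.43 tcp [0.2835 0.288  0.8612] q [-0.5376 -0.3018 -0.2046  1.1626 -0.1572  1.5786 -1.7687] F [0.3701 0.4292 0.781 ] w 0.0299
x [0.6781 0.4007 0.6161] y [ 0.6187 -0.7638 -0.1842] z [ 0.3967  0.506  -0.7659]
tool cm to go [-34.8232  45.6807  27.7446]
```

```bash
python3 -m crank '[-2.1,2.9,1.7,0,3, -2.1,2.9,1.7,0,3, -2.1,2.9,1.7,0,3, -2.1,2.9,1.7,0,3, -2.1,2.9,1.7,0,3, -2.1,2.9,1.7,0,3, -2.1,2.9,1.7,0,3, -2.1,2.9,1.7,0,3, -2.1,2.9,1.7,0,3, -2.1,2.9,1.7,0,3]'; python3 d.py
python3 -m crank '[0,0,0,-6,3, 0,0,0,-6,3, 0,0,0,-6,3, 0,0,0,-6,3, 0,0,0,-6,3, -2.1,0,1.7,0,3, -2.1,0,1.7,0,3, 0,0,0,0,3, 0,0,0,0,3, 0,0,0,0,3]'; python3 d.py .46 -.05 .30
```

```text
time: 9.27
tcp_pos: [0.4195, 0.0839, 0.5812]
orientation: [-2.904, -0.622, 0.545]
ft_force: [1.8, 0.8, 0.3]
width: 0.0299
t 9.27 tcp [0.4195 0.0839 0.5812] q [ 0.194  -0.3029 -0.0949  1.799  -0.6065  1.3168 -0.7938] F [1.7907 0.7585 0.3457] w 0.0299
x [0.6953 0.4212 0.5824] y [ 0.6209 -0.7601 -0.1917] z [ 0.3619  0.4949 -0.79  ]
time: 10.1
tcp_pos: [0.4198, 0.072, 0.533]
orientation: [2.982, -0.645, 1.202]
ft_force: [-0.4, 0.5, 0.3]
width: 0.0303
t 10.1 tcp [0.4198 0.072  0.533 ] q [ 0.0991 -0.3072 -0.005   1.9042 -0.5965  1.2295 -0.2149] F [-0.3771  0.5246  0.28  ] w 0.0303
x [0.2883 0.7452 0.6013] y [ 0.8862 -0.4454  0.1271] z [ 0.3625  0.4962 -0.7889]
tool cm to go [-21.9457   6.0392  13.784 ]
```

```bash
python3 -m crank '[-2.2,0.7,1.3,0,3, -2.2,0.7,1.3,0,3, -2.2,0.7,1.3,0,3, -2.2,0.7,1.3,0,3, -2.2,0.7,1.3,0,3, -2.2,0.7,1.3,0,3, -2.2,0.7,1.3,0,3, -2.2,0.7,1.3,0,3, -2.2,0.7,1.3,0,3, -2.2,0.7,1.3,0,3]'; python3 d.py .48 -.05 .06
```

```text
time: 10.93
tcp_pos: [0.4668, -0.0597, 0.3068]
orientation: [2.978, -0.645, 1.205]
ft_force: [0.7, -0.5, -0.4]
width: 0.0304
t 10.93 tcp [ 0.4668 -0.0597  0.3068] q [ 0.156   0.0157  0.2657  2.1485 -0.8063  0.9923  0.4636] F [ 0.6525 -0.528  -0.3629] w 0.0304
x [0.2861 0.7463 0.601 ] y [ 0.8863 -0.4445  0.1302] z [ 0.3643  0.4954 -0.7886]
tool cm to go [-13.7351  -2.477   20.4236]
```

```bash
python3 -m crank '[-1.4,-0.2,2,0,3, -1.4,-0.2,2,0,3, -1.4,-0.2,2,0,3, -1.4,-0.2,2,0,3, -1.4,-0.2,2,0,3, -1.4,-0.2,2,0,3, -1.4,-0.2,2,0,3, -1.4,-0.2,2,0,3, -1.4,-0.2,2,0,3, -1.4,-0.2,2,0,3]'; python3 d.py .497 -.02 .015
python3 - <<'E'
from h import *
s=camera("scene");t=camera("top")
a=cv2.resize(s[130:260,190:340],None,fx=4,fy=4);b=cv2.resize(t[150:280,220:320],None,fx=4,fy=4)
cv2.imwrite("pics/s1.png",np.hstack([a,b])[:,:800] if False else cv2.resize(np.hstack([a,b]),(800,416)))
# bottle base via bottom-row tangent
T=lambda x,y:(165+x/5.4-.4,115+y/5.4-.4)
S=lambda x,y:(175+x/5.4-.4,125+y/5.4-.4)
for n,p in(("top",T(560,560)),("scene",S(572,522))):
    q=onz(n,p,0);e=onz(n,(p[0]+10,p[1]),0)-q;nn=np.array([-e[1],e[0]]);nn/=np.linalg.norm(nn)
    up=onz(n,(p[0],p[1]-10),0)-q;nn*=np.sign(nn@up[:2]);print(n,q[:2]+.032*nn)
E
```

```text
time: 11.77
tcp_pos: [0.4817, -0.055, 0.0609]
orientation: [2.978, -0.644, 1.208]
ft_force: [1.0, -0.3, 0.8]
width: 0.0303
t 11.77 tcp [ 0.4817 -0.055   0.0609] q [ 0.3557  0.4977  0.0428  2.2999 -1.3672  0.6761  1.2234] F [ 1.0469 -0.2966  0.8057] w 0.0303
x [0.2839 0.7478 0.6001] y [ 0.8879 -0.4413  0.1299] z [ 0.362   0.496  -0.7893]
tool cm to go [ 0.2959 -0.7827  5.909 ]
top [0.51570357 0.06365041]
scene [0.51924216 0.05729818]
```

View pics/s1.png

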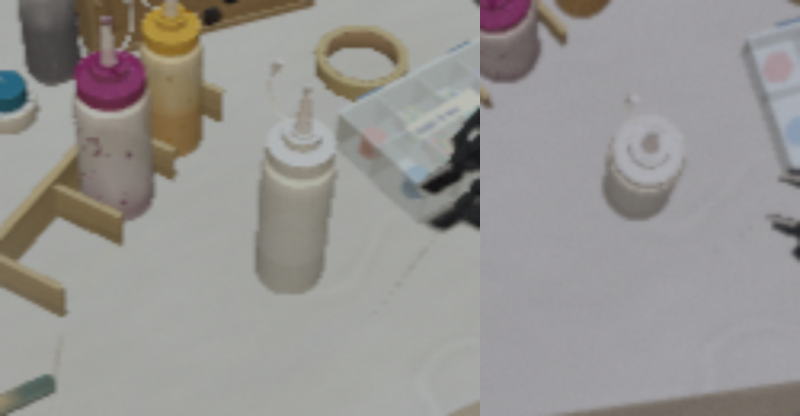

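Picture: the bottle base is at left-panel (290,285) and the fingertips are at (440,190), about 11 cm off and clear of everything. I'll lower them behind the bottle.

```bash
python3 -m crank '[0.1,-0.1,0.8,0,3, 0.1,-0.1,0.8,0,3, 0.1,-0.1,0.8,0,3, 0.1,-0.1,0.8,0,3, 0.1,-0.1,0.8,0,3, 0.1,-0.2,0.8,0,3, 0.1,-0.2,0.8,0,3, 0.1,-0.2,0.8,0,3, 0,0,0,0,3, 0,0,0,0,3]'; python3 d.py .501 .004 .014
```

```text
time: 12.7
tcp_pos: [0.4966, -0.0132, 0.0153]
orientation: [2.981, -0.645, 1.201]
ft_force: [-0.3, 0.0, 1.0]
width: 0.0302
t 12.7 tcp [ 0.4966 -0.0132  0.0153] q [ 0.7723  0.6688 -0.5764  2.2832 -1.3609  0.2909  1.2353] F [-0.3212  0.0168  0.9618] w 0.0302
x [0.289  0.7447 0.6015] y [ 0.8854 -0.4469  0.1279] z [ 0.3641  0.4956 -0.7885]
tool cm to go [ 1.329  -0.4004  1.1196]
```

```bash
python3 -m crank '[0.2,-0.06,0.14,0,3, 0.2,-0.06,0.14,0,3, 0.2,-0.06,0.14,0,3, 0.2,-0.06,0.14,0,3, 0.2,-0.06,0.14,0,3, 0.2,-0.06,0.14,0,3, 0.2,-0.06,0.14,0,3, 0.2,-0.06,0.14,0,3, 0.2,-0.06,0.14,0,3, 0.2,-0.06,0.14,0,3]'; python3 d.py .514 .063 .014
python3 - <<'E'
from h import *
s=camera("scene");t=camera("top")
a=cv2.resize(s[130:260,190:340],None,fx=4,fy=4);b=cv2.resize(t[150:280,220:320],None,fx=4,fy=4)
cv2.imwrite("pics/s2.png",cv2.resize(np.hstack([a,b]),(800,416)))
E
```

```text
time: 13.53
tcp_pos: [0.5006, 0.0124, 0.0146]
orientation: [2.982, -0.644, 1.202]
ft_force: [-0.1, 0.6, 0.5]
width: 0.0298
t 13.53 tcp [0.5006 0.0124 0.0146] q [ 0.8255  0.7127 -0.7164  2.2887 -1.3616  0.1795  1.2127] F [-0.1021  0.5678  0.4656] w 0.0298
x [0.2882 0.7456 0.6008] y [ 0.8866 -0.4448  0.1267] z [ 0.3617  0.4962 -0.7893]
tool cm to go [ 4.1247 -1.0685  3.0439]
```

View pics/s2.png

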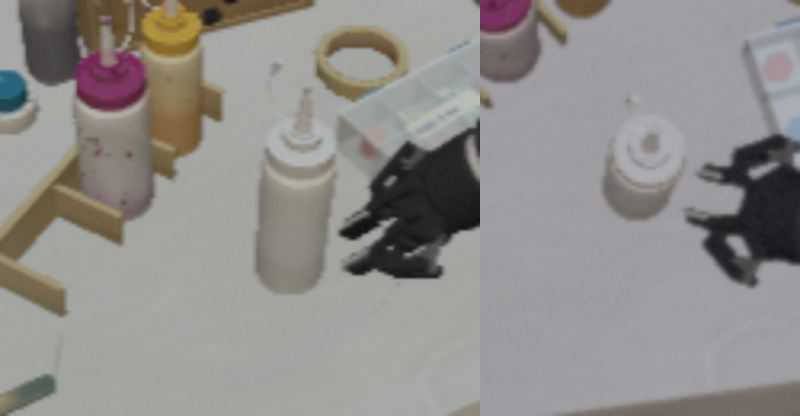

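```bash
python3 -m crank '[0.12,-0.04,0.09,0,3, 0.12,-0.04,0.09,0,3, 0.12,-0.04,0.09,0,3, 0.12,-0.04,0.09,0,3, 0.12,-0.04,0.09,0,3, 0.12,-0.04,0.09,0,3, 0.12,-0.04,0.09,0,3, 0.12,-0.04,0.09,0,3, 0.12,-0.04,0.09,0,3, 0.12,-0.04,0.09,0,3]'; python3 d.py .514 .063 .014
```

```text
time: 14.47
tcp_pos: [0.5051, 0.0248, 0.017]
orientation: [2.989, -0.644, 1.202]
ft_force: [-0.1, -0.3, -0.5]
width: 0.0296
t 14.47 tcp [0.5051 0.0248 0.017 ] q [ 0.8006  0.7102 -0.7246  2.2842 -1.366   0.1698  1.1897] F [-0.0916 -0.2999 -0.5351] w 0.0296
x [0.288  0.7457 0.6008] y [ 0.889  -0.4414  0.1218] z [ 0.356   0.499  -0.7901]
tool cm to go [ 2.9277 -0.9329  2.4563]
```

```bash
python3 -m crank '[0.14,-0.05,0.13,0,3, 0.14,-0.05,0.13,0,3, 0.14,-0.05,0.13,0,3, 0.14,-0.05,0.13,0,3, 0.14,-0.05,0.13,0,3, 0.14,-0.05,0.13,0,3, 0.14,-0.05,0.13,0,3, 0.14,-0.05,0.13,0,3, 0.14,-0.05,0.13,0,3, 0.14,-0.05,0.13,0,3]'; python3 d.py .54 .160 .014
cat > b.py <<'E'
# bottle position from both views by white-cap centroid and base, plus crop picture
from h import *
import sys
s=camera("scene");t=camera("top")
a=cv2.resize(s[130:260,170:320],None,fx=4,fy=4);b=cv2.resize(t[150:280,180:320],None,fx=4,fy=4)
cv2.imwrite(f"pics/{sys.argv[1]}.png",cv2.resize(np.hstack([a,b]),(800,359)))
def cap(im,box):
    x0,y0,x1,y1=box;c=cv2.GaussianBlur(im[y0:y1,x0:x1],(3,3),0)
    return c
E
python3 b.py s3
```

```text
time: 15.3
tcp_pos: [0.5116, 0.0397, 0.0189]
orientation: [2.999, -0.644, 1.202]
ft_force: [-1.0, 0.7, 0.3]
width: 0.0296
t 15.3 tcp [0.5116 0.0397 0.0189] q [ 0.7564  0.7044 -0.717   2.2741 -1.366   0.1698  1.1547] F [-1.0457  0.7143  0.2617] w 0.0296
x [0.288  0.7458 0.6007] y [ 0.8927 -0.4361  0.1134] z [ 0.3465  0.5036 -0.7914]
tool cm to go [ 9.4974 -2.7612  7.4265]
```

View pics/s3.png

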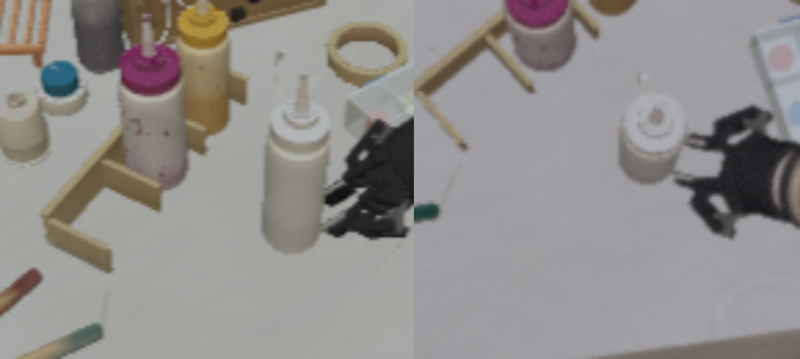

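```bash
cat > b.py <<'E'
from h import *
import sys
o=get_obs()
s=camera("scene");t=camera("top")
if len(sys.argv)>1:
    a=cv2.resize(s[130:260,170:320],None,fx=4,fy=4);b=cv2.resize(t[150:280,180:320],None,fx=4,fy=4)
    cv2.imwrite(f"pics/{sys.argv[1]}.png",cv2.resize(np.hstack([a,b]),(800,359)))
def trk(im,ref,x0,y0,x1,y1,p):   # p: point (px) carried with the patch
    f=4;u=lambda c:cv2.resize(c,None,fx=f,fy=f,interpolation=cv2.INTER_CUBIC)
    T=u(ref[y0:y1,x0:x1]);m=70;X0,Y0=max(x0-m,0),max(y0-m,0)
    r=cv2.matchTemplate(u(im[Y0:y1+m,X0:x1+m]),T,cv2.TM_CCOEFF_NORMED);_,v,_,l=cv2.minMaxLoc(r)
    return np.array(p)+[X0+l[0]/f-x0,Y0+l[1]/f-y0],v
pt,v1=trk(t,cv2.imread("pics/top0.png"),259,183,288,205,(273,194))
ps,v2=trk(s,cv2.imread("pics/scene0.png"),271,154,298,188,(285.7,157.6))
# nozzle tip in scene and its neighbour in top: displacement per view at z=.2
B0=np.array([.514,.063])
dt=onz("top",pt,.19)-onz("top",(273,194),.19);ds=onz("scene",ps,.24)-onz("scene",(285.7,157.6),.24)
B=B0+(dt+ds)[:2]/2
m=np.array([.6596,.1678]);x=np.array([.826,.5636]);y=np.array([-.5636,.826]);d=B-m
print("corr %.2f %.2f"%(v1,v2),"dtop",dt[:2].round(4),"dscene",ds[:2].round(4),"bottle",B.round(4),"rackxy",round(d@x,4),"bay y err",round(d@y-.094,4),"tcp->bottle",(B-o["tcp_pos"][:2]).round(4))
E
python3 b.py
python3 -m crank '[0.12,-0.09,0.14,0,3, 0.12,-0.09,0.14,0,3, 0.12,-0.09,0.14,0,3, 0.12,-0.09,0.14,0,3, 0.12,-0.09,0.14,0,3, 0.12,-0.09,0.14,0,3, 0.12,-0.09,0.14,0,3, 0.12,-0.09,0.14,0,3, 0.12,-0.09,0.14,0,3, 0.12,-0.09,0.14,0,3]'; python3 d.py; python3 b.py
```

```text
corr 0.74 0.69 dtop [0.0086 0.0118] dscene [0.0078 0.0102] bottle [0.5222 0.074 ] rackxy -0.1663 bay y err -0.094 tcp->bottle [0.0106 0.0341]
time: 16.33
tcp_pos: [0.5148, 0.0544, 0.0195]
orientation: [3.012, -0.644, 1.202]
ft_force: [0.1, -0.9, -0.7]
width: 0.0299
t 16.33 tcp [0.5148 0.0544 0.0195] q [ 0.7156  0.7006 -0.7092  2.2674 -1.366   0.1697  1.1241] F [ 0.0596 -0.9027 -0.7074] w 0.0299
x [0.2884 0.7461 0.6001] y [ 0.8971 -0.4296  0.103 ] z [ 0.3347  0.5087 -0.7933]
corr 0.73 0.66 dtop [0.0139 0.0229] dscene [0.0131 0.0212] bottle [0.5275 0.085 ] rackxy -0.1558 bay y err -0.0879 tcp->bottle [0.0127 0.0307]
```

```bash
python3 -m crank '[-0.37,0.21,-0.25,0,3, -0.37,0.21,-0.25,0,3, -0.37,0.21,-0.25,0,3, -0.37,0.21,-0.25,0,3, 0,0,0,-6,3, 0,0,0,-6,3, 0,0,0,-6,3, 0,0,0,-6,3, 0,0,0,0,3, 0,0,0,0,3]'; python3 d.py .527 .043 .014;python3 b.py
```

```text
time: 17.27
tcp_pos: [0.5148, 0.034, 0.0194]
orientation: [2.74, -0.532, 1.685]
ft_force: [-0.5, 0.1, -0.4]
width: 0.0301
t 17.27 tcp [0.5148 0.034  0.0194] q [ 0.7499  0.6996 -0.6946  2.2556 -1.2219  0.1971  1.432 ] F [-0.4871  0.0519 -0.3562] w 0.0301
x [-0.0981  0.8561  0.5074] y [ 0.9371 -0.0922  0.3368] z [ 0.3351  0.5085 -0.7932]
tool cm to go [0.3773 0.8765 1.2919]
corr 0.90 0.66 dtop [0.0139 0.0229] dscene [0.0134 0.0217] bottle [0.5276 0.0853] rackxy -0.1555 bay y err -0.0878 tcp->bottle [0.0128 0.0513]
```

```bash
python3 -m crank '[0.1,0.2,0.22,0,3, 0.1,0.2,0.22,0,3, 0.1,0.2,0.22,0,3, 0.1,0.2,0.22,0,3, 0.1,0.2,0.22,0,3, 0.2,0.02,0.15,0,3, 0.2,0.02,0.15,0,3, 0.2,0.02,0.15,0,3, 0.2,0.02,0.15,0,3, 0.2,0.02,0.15,0,3]'; python3 d.py;python3 b.py
python3 -m crank '[0.2,0.02,0.15,0,3, 0.2,0.02,0.15,0,3, 0.2,0.02,0.15,0,3, 0.2,0.02,0.15,0,3, 0.2,0.02,0.15,0,3, 0.2,0.02,0.15,0,3, 0.2,0.02,0.15,0,3, 0.2,0.02,0.15,0,3, 0.2,0.02,0.15,0,3, 0.2,0.02,0.15,0,3]'; python3 d.py;python3 b.py
```

```text
time: 18.2
tcp_pos: [0.5298, 0.0556, 0.016]
orientation: [2.739, -0.53, 1.688]
ft_force: [-1.1, -1.7, 1.6]
width: 0.0302
t 18.2 tcp [0.5298 0.0556 0.016 ] q [ 0.6829  0.7104 -0.6835  2.2376 -1.3355  0.1776  1.5043] F [-1.1062 -1.7451  1.6227] w 0.0302
x [-0.1009  0.8567  0.5059] y [ 0.9368 -0.0895  0.3383] z [ 0.3351  0.5081 -0.7935]
corr 0.57 0.59 dtop [0.0153 0.0283] dscene [-0.1344  0.149 ] bottle [0.4544 0.1516] rackxy -0.1786 bay y err 0.0083 tcp->bottle [-0.0754  0.0961]
time: 19.13
tcp_pos: [0.5368, 0.0775, 0.0185]
orientation: [2.746, -0.534, 1.69]
ft_force: [-0.5, -0.1, -1.0]
width: 0.0302
t 19.13 tcp [0.5368 0.0775 0.0185] q [ 0.6283  0.7053 -0.6793  2.2273 -1.3659  0.1698  1.4892] F [-0.5214 -0.1478 -1.0468] w 0.0302
x [-0.1026  0.8549  0.5086] y [ 0.9396 -0.0846  0.3317] z [ 0.3265  0.5119 -0.7946]
corr 0.59 0.59 dtop [0.0221 0.0505] dscene [-0.1289  0.1648] bottle [0.4606 0.1706] rackxy -0.1628 bay y err 0.0205 tcp->bottle [-0.0762  0.0931]
```

```bash
python3 - <<'E'
s=open('b.py').read()
s=s.replace("x1,y1,p):","x1,y1,p,g=None):").replace("return np.array(p)","l=(l[0],l[1]);return np.array(p)")
s=s.replace("m=70;X0,Y0=max(x0-m,0),max(y0-m,0)","m=70;X0,Y0=max(x0-m,0),max(y0-m,0);X1,Y1=x1+m,y1+m\n    if g is not None: k=np.round(np.array(g)-p).astype(int);X0,X1=x0+k[0]-6,x1+k[0]+6;Y0,Y1=y0+k[1]-6,y1+k[1]+6").replace("im[Y0:y1+m,X0:x1+m]","im[Y0:Y1,X0:X1]")
s=s.replace("ps,v2=","""q=onz("scene",(285.7,157.6),.24)+onz("top",pt,.19)-onz("top",(273,194),.19);i=I["scene"];q=i["mtx"]@(i["R"]@q+i["t"])
ps,v2=""").replace("(285.7,157.6))\n#","(285.7,157.6),q[:2]/q[2])\n#")
open('b.py','w').write(s)
E
python3 b.py
python3 -m crank '[0.23,-0.04,0.19,0,3, 0.23,-0.04,0.19,0,3, 0.23,-0.04,0.19,0,3, 0.23,-0.04,0.19,0,3, 0.23,-0.04,0.19,0,3, 0.23,-0.04,0.19,0,3, 0.23,-0.04,0.19,0,3, 0.23,-0.04,0.19,0,3, 0.23,-0.04,0.19,0,3, 0.23,-0.04,0.19,0,3]'; python3 d.py;python3 b.py s4
```

```text
corr 0.60 0.16 dtop [0.022  0.0498] dscene [0.0198 0.0471] bottle [0.5349 0.1115] rackxy -0.1348 bay y err -0.0702 tcp->bottle [-0.0021  0.0336]
time: 20.17
tcp_pos: [0.5414, 0.1014, 0.0206]
orientation: [2.761, -0.538, 1.692]
ft_force: [0.0, -1.2, -0.6]
width: 0.0297
t 20.17 tcp [0.5414 0.1014 0.0206] q [ 0.563   0.6969 -0.6645  2.2157 -1.366   0.1698  1.4394] F [ 0.0249 -1.2111 -0.6286] w 0.0297
x [-0.1039  0.8525  0.5123] y [ 0.9448 -0.0764  0.3188] z [ 0.3109  0.5171 -0.7975]
corr 0.56 0.12 dtop [0.0266 0.0748] dscene [0.0238 0.0695] bottle [0.5392 0.1351] rackxy -0.1179 bay y err -0.0531 tcp->bottle [-0.0022  0.0337]
```

View pics/s4.png

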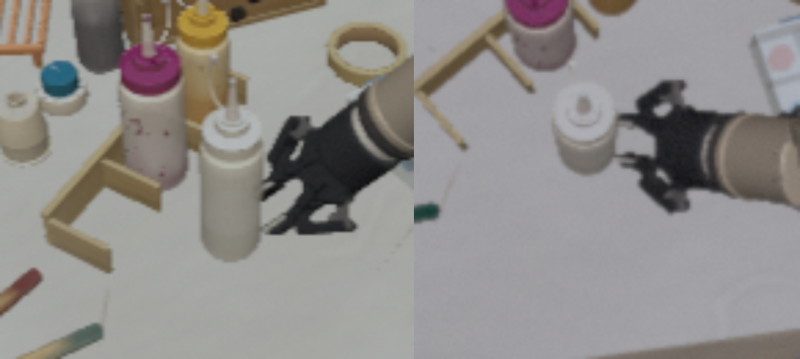

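```bash
python3 -m crank '[0.23,-0.07,0.2,0,3, 0.23,-0.07,0.2,0,3, 0.23,-0.07,0.2,0,3, 0.23,-0.07,0.2,0,3, 0.23,-0.07,0.2,0,3, 0.23,-0.07,0.2,0,3, 0.23,-0.07,0.2,0,3, 0.23,-0.07,0.2,0,3, 0.23,-0.07,0.2,0,3, 0.23,-0.07,0.2,0,3]'; python3 d.py;python3 b.py
python3 -m crank '[0.23,-0.07,0.2,0,3, 0.23,-0.07,0.2,0,3, 0.23,-0.07,0.2,0,3, 0.23,-0.07,0.2,0,3, 0.23,-0.07,0.2,0,3, 0.23,-0.07,0.2,0,3, 0.23,-0.07,0.2,0,3, 0.23,-0.07,0.2,0,3, 0,0,0,0,3, 0,0,0,0,3]'; python3 d.py;python3 b.py
```

```text
time: 21.1
tcp_pos: [0.5436, 0.126, 0.0217]
orientation: [2.779, -0.542, 1.694]
ft_force: [-2.0, -0.5, -0.7]
width: 0.0298
t 21.1 tcp [0.5436 0.126  0.0217] q [ 0.4964  0.69   -0.6479  2.2052 -1.366   0.1698  1.3906] F [-1.957  -0.4774 -0.7052] w 0.0298
x [-0.1052  0.8503  0.5157] y [ 0.9502 -0.067   0.3043] z [ 0.2932  0.5221 -0.8009]
corr 0.53 -0.04 dtop [ 0.1615 -0.0411] dscene [ 0.1464 -0.0156] bottle [0.668  0.0346] rackxy -0.0682 bay y err -0.2087 tcp->bottle [ 0.1243 -0.0914]
time: 22.03
tcp_pos: [0.5452, 0.1464, 0.0226]
orientation: [2.792, -0.545, 1.696]
ft_force: [-0.6, -1.0, -0.6]
width: 0.0302
t 22.03 tcp [0.5452 0.1464 0.0226] q [ 0.4415  0.6849 -0.6333  2.1957 -1.366   0.1701  1.3513] F [-0.5942 -0.953  -0.5527] w 0.0302
x [-0.1067  0.8486  0.5182] y [ 0.9542 -0.0591  0.2933] z [ 0.2795  0.5257 -0.8034]
corr 0.57 0.41 dtop [0.0298 0.118 ] dscene [0.0258 0.1129] bottle [0.5418 0.1784] rackxy -0.0913 bay y err -0.0188 tcp->bottle [-0.0034  0.0321]
```

```bash
python3 -m crank '[0.23,-0.1,0.19,0,3, 0.23,-0.1,0.19,0,3, 0.23,-0.1,0.19,0,3, 0.23,-0.1,0.19,0,3, 0.23,-0.1,0.19,0,3, 0.23,-0.1,0.19,0,3, 0.23,-0.1,0.19,0,3, 0.23,-0.1,0.19,0,3, 0,0,0,0,3, 0,0,0,0,3]'; python3 d.py
python3 - <<'E'
from h import *
s=camera("scene");t=camera("top")
def g(c,x0,y0,k=4):
    c=cv2.resize(c,None,fx=k,fy=k,interpolation=cv2.INTER_CUBIC)
    for v in range(0,100,10):
        cv2.putText(c,str(x0+v),(v*k,8),0,.3,(0,0,255),1);cv2.putText(c,str(y0+v),(0,v*k+3),0,.3,(0,0,255),1)
    return c
cv2.imwrite("pics/s5.png",np.hstack([g(s[140:240,175:275],175,140),g(t[130:230,170:270],170,130)]))
E
```

```text
time: 22.97
tcp_pos: [0.5444, 0.1662, 0.0235]
orientation: [2.806, -0.547, 1.697]
ft_force: [0.7, -0.6, 0.6]
width: 0.03
t 22.97 tcp [0.5444 0.1662 0.0235] q [ 0.3883  0.6784 -0.6192  2.1893 -1.366   0.1699  1.312 ] F [ 0.7262 -0.563   0.5963] w 0.03
x [-0.1071  0.8476  0.5198] y [ 0.9582 -0.0514  0.2814] z [ 0.2652  0.5282 -0.8066]
```

View pics/s5.png

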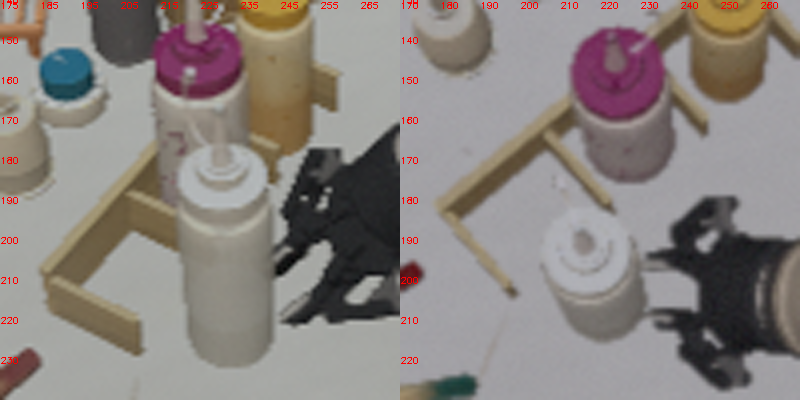

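Picture: the bottle is upright, with its base lowest at scene (232,231) and top (221,215). It is close to the bay mouth, so I'll compute its position there.

```bash
cat > base.py <<'E'
from h import *
import sys
a=[float(v) for v in sys.argv[1:]]
m=np.array([.6596,.1678]);x=np.array([.826,.5636]);y=np.array([-.5636,.826])
for n,p in(("scene",a[:2]),("top",a[2:])):
    q=onz(n,p,0);e=onz(n,(p[0]+10,p[1]),0)-q;nn=np.array([-e[1],e[0]]);nn/=np.linalg.norm(nn)
    up=onz(n,(p[0],p[1]-10),0)-q;nn*=np.sign(nn@up[:2]);B=q[:2]+.032*nn;d=B-m;print(n,B,"rack x",d@x,"y err",d@y-.094)
E
python3 base.py 232.1 231.1 220.8 214.6;python3 b.py
```

```text
scene [0.5489518  0.19727318] rack x -0.07478433087338315 y err -0.007293829465280982
top [0.5451773  0.20063481] rack x -0.07600745104363527 y err -0.0023898146199641257
corr 0.53 -0.00 dtop [ 0.1757 -0.0336] dscene [ 0.1575 -0.0122] bottle [0.6806 0.0401] rackxy -0.0546 bay y err -0.2113 tcp->bottle [ 0.1362 -0.1259]
```

```bash
python3 -m crank '[-0.62,-0.19,-0.47,0,3, -0.62,-0.19,-0.47,0,3, -0.62,-0.19,-0.47,0,3, -0.62,-0.19,-0.47,0,3, -0.62,-0.19,-0.47,0,3, 0,0,0,0,3, 0,0,0,7,3, 0,0,0,7,3, 0,0,0,7,3, 0,0,0,7,3]'; python3 d.py
python3 -m crank '[0,0,0,7,3, 0,0,0,7,3, 0,0,0,7,3, 0,0,0,0,3, 0,0,0,0,3, 0,0,0,0,3, 0,0,0,0,3, 0,0,0,0,3, 0,0,0,0,3, 0,0,0,0,3]'; python3 d.py .500 .167 .016
```

```text
time: 24.0
tcp_pos: [0.5324, 0.1276, 0.0237]
orientation: [3.141, -0.632, 1.107]
ft_force: [0.4, 0.8, -0.0]
width: 0.03
t 24.0 tcp [0.5324 0.1276 0.0237] q [ 0.4239  0.6517 -0.5563  2.2145 -1.3415  0.2413  0.8495] F [ 0.4015  0.8019 -0.0476] w 0.03
x [0.361  0.7213 0.5911] y [ 0.894  -0.4482  0.0009] z [ 0.2655  0.5281 -0.8066]
time: 24.83
tcp_pos: [0.5324, 0.1276, 0.0236]
orientation: [-2.89, -0.586, 0.67]
ft_force: [0.1, 0.3, 0.9]
width: 0.0297
t 24.83 tcp [0.5324 0.1276 0.0236] q [ 0.4193  0.6504 -0.5507  2.2149 -1.3478  0.2443  0.4947] F [0.0631 0.2892 0.9024] w 0.0297
x [0.6528 0.5174 0.5533] y [ 0.7095 -0.6735 -0.2073] z [ 0.2654  0.5279 -0.8068]
tool cm to go [-0.4923 -4.7935  1.8322]
```

```bash
python3 -m crank '[-0.06,-0.6,0.23,0,3, -0.06,-0.6,0.23,0,3, -0.06,-0.6,0.23,0,3, -0.06,-0.6,0.23,0,3, -0.06,-0.6,0.23,0,3, -0.06,-0.6,0.23,0,3, -0.06,-0.6,0.23,0,3, -0.06,-0.6,0.23,0,3, 0,0,0,6,3, 0,0,0,0,3]'; python3 d.py .518 .179 .016
python3 b.py s6
```

```text
time: 25.67
tcp_pos: [0.5072, 0.1601, 0.027]
orientation: [-2.81, -0.539, 0.553]
ft_force: [-0.1, -0.2, -0.3]
width: 0.0302
t 25.67 tcp [0.5072 0.1601 0.027 ] q [ 0.4355  0.6533 -0.6554  2.2525 -1.3661  0.1699  0.3602] F [-0.0555 -0.2011 -0.3046] w 0.0302
x [0.7301 0.4511 0.5132] y [ 0.6393 -0.7163 -0.2798] z [ 0.2414  0.5324 -0.8114]
tool cm to go [ 1.0737 -0.3568  2.1533]
corr 0.55 0.13 dtop [0.0236 0.0764] dscene [0.0161 0.0965] bottle [0.5338 0.1495] rackxy -0.1142 bay y err -0.0383 tcp->bottle [ 0.0266 -0.0107]
```

View pics/s6.png

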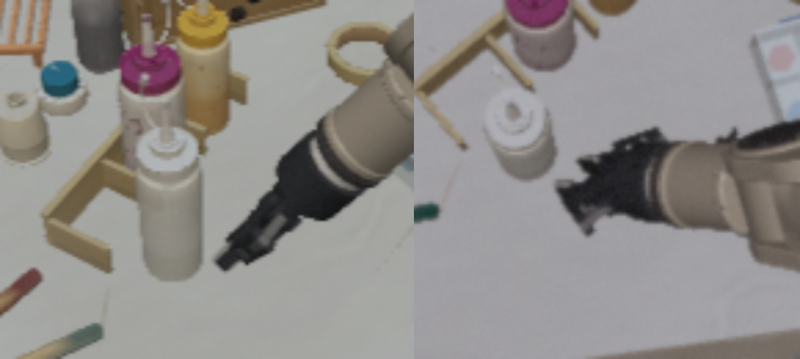

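```bash
python3 -m crank '[0,-0.08,0.27,0,3, 0,-0.08,0.27,0,3, 0,-0.08,0.27,0,3, 0,-0.08,0.27,0,3, 0,-0.08,0.27,0,3, 0,-0.08,0.27,0,3, 0,-0.08,0.27,0,3, 0,-0.08,0.27,0,3, 0,0,0,0,3, 0,0,0,0,3]'; python3 d.py .508 .174 .016
```

```text
time: 26.6
tcp_pos: [0.5131, 0.1716, 0.0173]
orientation: [-2.803, -0.53, 0.561]
ft_force: [0.2, 0.7, -0.3]
width: 0.0301
t 26.6 tcp [0.5131 0.1716 0.0173] q [ 0.3912  0.6761 -0.6314  2.2306 -1.366   0.1698  0.352 ] F [ 0.245   0.7391 -0.2555] w 0.0301
x [0.7307 0.4591 0.5052] y [ 0.6438 -0.7095 -0.2866] z [ 0.2269  0.5347 -0.814 ]
tool cm to go [-0.3294 -0.4647  0.1164]
```

```bash
python3 -m crank '[0.2,0.02,0.15,0,3, 0.2,0.02,0.15,0,3, 0.2,0.02,0.15,0,3, 0.2,0.02,0.15,0,3, 0.2,0.02,0.15,0,3, 0.2,0.02,0.15,0,3, 0.2,0.02,0.15,0,3, 0.2,0.02,0.15,0,3, 0.2,0.02,0.15,0,3, 0.2,0.02,0.15,0,3]'; python3 d.py
python3 - <<'E'
from h import *
s=camera("scene");t=camera("top")
def g(c,x0,y0,k=4):
    c=cv2.resize(c,None,fx=k,fy=k,interpolation=cv2.INTER_CUBIC)
    for v in range(0,100,10):
        cv2.putText(c,str(x0+v),(v*k,8),0,.3,(0,0,255),1);cv2.putText(c,str(y0+v),(0,v*k+3),0,.3,(0,0,255),1)
    return c
cv2.imwrite("pics/s7.png",np.hstack([g(s[140:240,175:275],175,140),g(t[130:230,170:270],170,130)]))
E
```

```text
time: 27.43
tcp_pos: [0.5326, 0.1874, 0.0146]
orientation: [-2.803, -0.53, 0.561]
ft_force: [-1.8, -1.0, 1.4]
width: 0.0302
t 27.43 tcp [0.5326 0.1874 0.0146] q [ 0.326   0.6864 -0.5935  2.1886 -1.3484  0.178   0.3037] F [-1.7834 -0.9828  1.3856] w 0.0302
x [0.7308 0.4589 0.5052] y [ 0.6437 -0.7096 -0.2866] z [ 0.227   0.5347 -0.814 ]
```

View pics/s7.png

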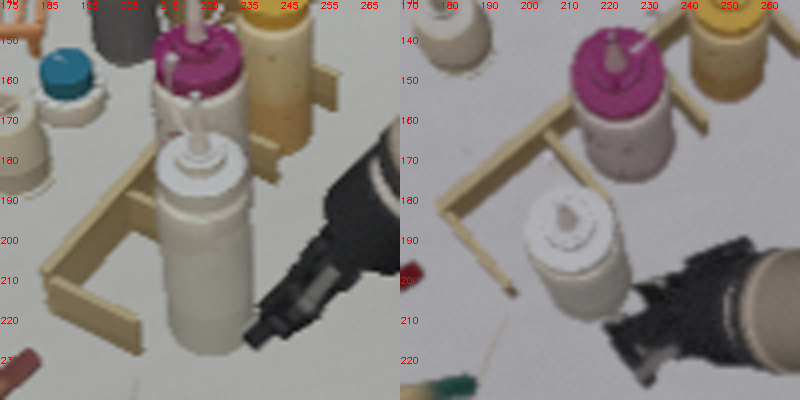

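```bash
python3 base.py 227.6 228.1 217.1 209.6
```

```text
scene [0.56396729 0.20456976] rack x -0.05826917909143689 y err -0.009729580474319877
top [0.56144522 0.20971915] rack x -0.05745021788473054 y err -0.0040547520137889925
```

```bash
python3 -m crank '[0.2,-0.015,0.14,0,3, 0.2,-0.015,0.14,0,3, 0.2,-0.015,0.14,0,3, 0.2,-0.015,0.14,0,3, 0.2,-0.015,0.14,0,3, 0.2,-0.015,0.14,0,3, 0.2,-0.015,0.14,0,3, 0.2,-0.015,0.14,0,3, 0.2,-0.015,0.14,0,3, 0.2,-0.015,0.14,0,3]'; python3 d.py
python3 - <<'E'
from h import *
s=camera("scene");t=camera("top");cv2.imwrite("pics/raw_s8.png",s);cv2.imwrite("pics/raw_t8.png",t)
# frame-to-frame shift of the bottle's cap: white blob (bright, unsaturated) against earlier frame crop
p=cv2.imread("pics/s7.png")
def small(c):return c
for im,off,box,name,z in((s,0,(214,173,236,190),"scene",.185),(t,400,(201,175,224,198),"top",.185)):
    x0,y0=(175,140) if off==0 else (170,130)
    ref=p[(box[1]-y0)*4:(box[3]-y0)*4,off+(box[0]-x0)*4:off+(box[2]-x0)*4]
    big=cv2.resize(im[y0-10:y0+90,x0-10:x0+90],None,fx=4,fy=4,interpolation=cv2.INTER_CUBIC)
    _,v,_,l=cv2.minMaxLoc(cv2.matchTemplate(big,ref,cv2.TM_CCOEFF_NORMED))
    c=((box[0]+box[2])/2,(box[1]+box[3])/2);n=(x0-10+l[0]/4+(box[2]-box[0])/2,y0-10+l[1]/4+(box[3]-box[1])/2)
    print(name,round(v,2),"px shift",np.subtract(n,c),"world shift",(onz(name,n,z)-onz(name,c,z))[:2])
E
```

```text
time: 28.37
tcp_pos: [0.5495, 0.2051, 0.0138]
orientation: [-2.803, -0.53, 0.561]
ft_force: [-1.9, -1.7, 2.3]
width: 0.0303
t 28.37 tcp [0.5495 0.2051 0.0138] q [ 0.2617  0.6925 -0.5585  2.1505 -1.3332  0.1854  0.2539] F [-1.9185 -1.7302  2.2629] w 0.0303
x [0.7308 0.4589 0.5053] y [ 0.6437 -0.7097 -0.2864] z [ 0.2272  0.5346 -0.814 ]
scene 0.82 px shift [-8.75 -2.5 ] world shift [0.01725887 0.01629229]
top 0.63 px shift [-6.75 -5.5 ] world shift [0.01627156 0.01511849]
```

```bash
python3 -m crank '[0.22,0.02,0.11,0,3, 0.22,0.02,0.11,0,3, 0.22,0.02,0.11,0,3, 0.22,0.02,0.11,0,3, 0.22,0.02,0.11,0,3, 0.22,0.02,0.11,0,3, 0.22,0.02,0.11,0,3, 0.22,0.02,0.11,0,3, 0.22,0.02,0.11,0,3, 0.22,0.02,0.11,0,3]'; python3 d.py
cat > tr.py <<'E'
from h import *
s=camera("scene");t=camera("top")
p=cv2.imread("pics/s7.png");m=np.array([.6596,.1678]);x=np.array([.826,.5636]);y=np.array([-.5636,.826])
for im,off,box,name,z in((s,0,(214,173,236,190),"scene",.185),(t,400,(201,175,224,198),"top",.185)):
    x0,y0=(175,140) if off==0 else (170,130)
    ref=p[(box[1]-y0)*4:(box[3]-y0)*4,off+(box[0]-x0)*4:off+(box[2]-x0)*4]
    big=cv2.resize(im[y0-20:y0+70,x0-20:x0+70],None,fx=4,fy=4,interpolation=cv2.INTER_CUBIC)
    _,v,_,l=cv2.minMaxLoc(cv2.matchTemplate(big,ref,cv2.TM_CCOEFF_NORMED))
    c=((box[0]+box[2])/2,(box[1]+box[3])/2);n=(x0-20+l[0]/4+(box[2]-box[0])/2,y0-20+l[1]/4+(box[3]-box[1])/2)
    B=np.array([.5625,.207])+(onz(name,n,z)-onz(name,c,z))[:2];d=B-m
    print(name,round(v,2),B.round(4),"rack x %.4f yerr %.4f"%(d@x,d@y-.094))
E
python3 tr.py
```

```text
time: 29.3
tcp_pos: [0.5693, 0.2197, 0.0154]
orientation: [-2.803, -0.53, 0.561]
ft_force: [-0.7, -1.1, -1.8]
width: 0.0299
t 29.3 tcp [0.5693 0.2197 0.0154] q [ 0.185   0.6905 -0.4959  2.106  -1.2971  0.2161  0.1814] F [-0.7428 -1.1185 -1.772 ] w 0.0299
x [0.7308 0.4589 0.5053] y [ 0.6437 -0.7096 -0.2865] z [ 0.2271  0.5346 -0.814 ]
scene 0.89 [0.6002 0.2379] rack x -0.0096 yerr -0.0026
top 0.79 [0.5998 0.2381] rack x -0.0097 yerr -0.0022
```

```bash
python3 -m crank '[0.07,0.008,0.038,0,3, 0.07,0.008,0.038,0,3, 0.07,0.008,0.038,0,3, 0.07,0.008,0.038,0,3, 0.07,0.008,0.038,0,3, 0.07,0.008,0.038,0,3, 0.07,0.008,0.038,0,3, 0.07,0.008,0.038,0,3, 0.07,0.008,0.038,0,3, 0,0,0,0,3]'; python3 d.py;python3 tr.py
```

```text
time: 30.23
tcp_pos: [0.5752, 0.2238, 0.0156]
orientation: [-2.803, -0.53, 0.561]
ft_force: [-0.7, 0.4, -0.4]
width: 0.0297
t 30.23 tcp [0.5752 0.2238 0.0156] q [ 0.1647  0.6915 -0.4795  2.0927 -1.2872  0.2237  0.162 ] F [-0.6631  0.4035 -0.4057] w 0.0297
x [0.7308 0.4588 0.5054] y [ 0.6437 -0.7097 -0.2864] z [ 0.2272  0.5346 -0.814 ]
scene 0.88 [0.6051 0.2421] rack x -0.0032 yerr -0.0019
top 0.74 [0.605 0.242] rack x -0.0033 yerr -0.0019
```

```bash
python3 -m crank '[0.045,0.005,0.024,0,3, 0.045,0.005,0.024,0,3, 0.045,0.005,0.024,0,3, 0.045,0.005,0.024,0,3, 0.045,0.005,0.024,0,3, 0.045,0.005,0.024,0,3, 0.045,0.005,0.024,0,3, 0.045,0.005,0.024,0,3, 0,0,0,0,3, 0,0,0,0,3]'; python3 d.py;python3 tr.py
```

```text
time: 31.17
tcp_pos: [0.5784, 0.2262, 0.0158]
orientation: [-2.803, -0.53, 0.561]
ft_force: [-0.3, -0.3, -0.4]
width: 0.0299
t 31.17 tcp [0.5784 0.2262 0.0158] q [ 0.1532  0.692  -0.4701  2.0853 -1.2814  0.2282  0.1507] F [-0.2929 -0.2616 -0.3542] w 0.0299
x [0.7308 0.4589 0.5054] y [ 0.6437 -0.7096 -0.2864] z [ 0.2272  0.5346 -0.814 ]
scene 0.83 [0.608  0.2443] rack x 0.0005 yerr -0.0018
top 0.75 [0.6085 0.2442] rack x 0.0009 yerr -0.0022
```

```bash
python3 -m crank '[0.02,0.002,0.011,0,3, 0.02,0.002,0.011,0,3, 0.02,0.002,0.011,0,3, 0.02,0.002,0.011,0,3, 0.02,0.002,0.011,0,3, 0.02,0.002,0.011,0,3, 0.02,0.002,0.011,0,3, 0.02,0.002,0.011,0,3, 0,0,0,0,3, 0,0,0,0,3]'; python3 d.py;python3 tr.py
```

```text
time: 32.1
tcp_pos: [0.5799, 0.2272, 0.0158]
orientation: [-2.803, -0.53, 0.561]
ft_force: [-1.3, -0.8, 0.2]
width: 0.03
t 32.1 tcp [0.5799 0.2272 0.0158] q [ 0.1482  0.6924 -0.466   2.0819 -1.2789  0.2302  0.1458] F [-1.2579 -0.7749  0.1544] w 0.03
x [0.7308 0.4589 0.5053] y [ 0.6437 -0.7097 -0.2865] z [ 0.2272  0.5346 -0.814 ]
scene 0.79 [0.6102 0.2448] rack x 0.0026 yerr -0.0026
top 0.76 [0.61   0.2453] rack x 0.0027 yerr -0.0021
```

```bash
python3 -m crank '[-0.4,-0.05,-0.25,0,3, -0.5,-0.06,-0.3,0,3, -0.5,-0.06,-0.3,0,3, -0.5,-0.06,-0.3,0,3, -0.6,-0.07,-0.35,0,3, -0.6,-0.07,-0.35,0,3, -0.6,-0.07,-0.35,0,3, -0.3,-0.2,-0.7,0,3, -0.3,-0.2,-0.7,0,3, -0.3,-0.2,-0.7,0,3]'; python3 d.py;python3 tr.py
python3 -m crank '[-0.2,-0.3,-1.2,0,3, -0.2,-0.3,-1.2,0,3, -0.2,-0.3,-1.2,0,3, -0.2,-0.3,-1.2,0,3, -0.2,-0.3,-1.2,0,3, -0.2,-0.3,-1.2,0,3, 0,0,0,0,3, 0,0,0,0,3, 0,0,0,0,3, 0,0,0,0,3]'; python3 d.py
python3 - <<'E'
from h import *
s=camera("scene");t=camera("top")
def g(c,x0,y0,k=4):
    return cv2.resize(c,None,fx=k,fy=k,interpolation=cv2.INTER_CUBIC)
cv2.imwrite("pics/s9.png",np.hstack([g(s[130:230,165:265],165,130),g(t[120:220,160:260],160,120)]))
E
```

```text
time: 33.03
tcp_pos: [0.5293, 0.1901, 0.0311]
orientation: [-2.803, -0.53, 0.56]
ft_force: [-0.0, -0.0, 0.0]
width: 0.0303
t 33.03 tcp [0.5293 0.1901 0.0311] q [ 0.2878  0.6345 -0.5535  2.1979 -1.3204  0.218   0.2412] F [-0.0465 -0.0237  0.0498] w 0.0303
x [0.7309 0.4586 0.5054] y [ 0.6435 -0.7097 -0.2867] z [ 0.2272  0.5348 -0.8139]
scene 0.8 [0.6102 0.2448] rack x 0.0026 yerr -0.0026
top 0.76 [0.61   0.2453] rack x 0.0027 yerr -0.0021
time: 33.97
tcp_pos: [0.4932, 0.1597, 0.0879]
orientation: [-2.803, -0.53, 0.561]
ft_force: [0.4, 0.6, -0.7]
width: 0.03
t 33.97 tcp [0.4932 0.1597 0.0879] q [ 0.2698  0.4469 -0.447   2.272  -1.2017  0.3707  0.0956] F [ 0.3973  0.5968 -0.6844] w 0.03
x [0.7308 0.459  0.5052] y [ 0.6439 -0.7093 -0.2869] z [ 0.2266  0.535  -0.8139]
```

View pics/s9.png

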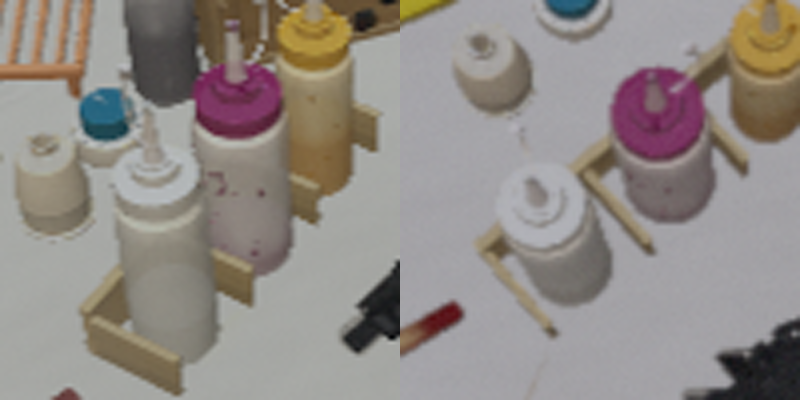

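Picture: the white bottle is upright between the two dividers of the left bay, its base lowest at scene (209,220) and top (203,195). The hand is clear and the purple and amber bottles look untouched.

```bash
python3 base.py 209.1 220.1 203.3 195.4
python3 - <<'E'
from h import *
# bystanders: change in still patches vs the first top view
t=camera("top");r=cv2.imread("pics/top0.png")
for n,(x,y) in dict(purple=(225,150),amber=(252,133),potb=(136,198),cup=(144,153),cone=(182,137),tape=(323,135),pota=(362,222)).items():
    T=r[y-12:y+12,x-12:x+12];_,v,_,l=cv2.minMaxLoc(cv2.matchTemplate(t[y-20:y+20,x-20:x+20],T,cv2.TM_CCOEFF_NORMED));print(n,round(v,2),l[0]-8,l[1]-8)
E
python3 -c "from workcell import *;sign_off()"
```

```text
scene [0.61316111 0.24138969] rack x 0.00311662829633063 y err -0.007041953833269124
top [0.60949985 0.24553877] rack x 0.002430841699598306 y err -0.0015513332980816447
purple 1.0 0 0
amber 1.0 0 0
potb 1.0 0 0
cup 1.0 0 0
cone 1.0 0 0
tape 1.0 0 0
pota 0.38 -8 8
the job is handed in; nothing more can be done
```

The white bottle stands upright in the empty left bay, about 1–2 mm short of the back rail by my measurements, and the job is handed in. I leaned the hand back about 35–40°. I then pushed low with the two fingertips 3 cm apart, first sideways in front of the bay, then straight in. The largest wrist force I read was about 3 N, read at the end of each move.

**Last checks:**
- **Position:** both views put the bottle's centre at x = +2 to +3 mm in the rack frame, where touching the rail is +4 mm. It is 2 to 7 mm off the bay's centre line; the two views differ by about 5 mm.
- **Hand:** it was backed off and clear of everything, and the bottle did not move as the hand withdrew.
- **Neighbours:** the purple and amber bottles, `pot_b`, `cup_a`, `cone_a` and `tape_a` had not moved by a pixel in the top view.

**Failed or disagreed:**
- **`pot_a`:** the final check found no match (0.38). The arm was probably covering it in the top view, but I did not confirm that. I noticed no contact there, and I handed in without a second look.
- **Cap tracker:** my first tracker of the bottle's cap gave wrong positions in some frames. I replaced it with base-edge rays and a fresh template.
- **Pictures:** I viewed 12 pictures, two over the budget.

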